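# Bring the soft-iron sphere round on the compass bench's revolving stand

## Robot

A 7-joint arm with a two-finger parallel gripper is mounted at the origin on the work surface. World frame = base frame: x ahead of the robot, y to its left, z up, the work surface at z = 0. Lengths are in mm, angles in rad, forces in N, time in s.
With the tool pointing down it reaches from about 350 to 775 mm from the base axis. Payload 3.1 kg.
Tool frame: the origin (TCP) lies on the mounting face of the last link; the fingertips stand 173 mm ahead of it and the grasp point (between the pads) lies 155 mm ahead of it; z points along the fingers, y is the line along which they close (so a half turn about z gives the same grasp; the last joint's range is limited). The gripper opens to 85 mm and grips with 20 to 120 N. Pads are 22 mm wide; open, the fingers measure 114 mm over their backs; the gripper's body (76 mm by 85 mm) begins 54 mm behind the grasp point. The pads swing forward as they close: fully open they stand 13 mm farther back than shut.
Start: joints at [1.244, 0.311, 0.014, 1.512, -0.004, 1.319, -0.027], TCP at [154.566, -527.847, 404.704] pointing down, gripper open.
Joint ranges: [-2.7, 2.7], [-0.3, 1.91], [-1.27, 1.3], [0.12, 2.57], [-1.44, 4.58], [0.2, 2.03], [-3.05, 3.05]. Speed limits (rad/s): [2.79, 2.79, 3.14, 3.14, 3.14, 3.14, 3.14].

## Interface

Orientations are given as a unit quaternion [w, x, y, z].
In Python, from rig import env gives the robot as it stands. Calls block until the motion is done:
- env.move_to(position, orientation): joint-space move of the TCP to a pose.
- env.movel(position, frame=None, max_speed=150): straight line of the TCP; frame=None keeps the orientation; max_speed is the mean speed in mm/s.
- env.goto_joints(angles): joint-space move.
- env.move_gripper(opening, grip_force=None): finger opening in mm; grip_force is the grip in N (None keeps the last); returns when the fingers have stopped.
- env.hold(seconds).
- env.solve_ik(position, orientation): joint angles nearest the present ones, or None.
- env.sense(): the state.
- env.camera(name): name is "side" or "top"; returns a dict with "frame" (480x640x3 uint8, red, green, blue), "fovy" (degrees; the focal length in pixels is half the picture's height over the tangent of half this angle, whatever the lens; pixels are square), "cx", "cy" (the principal point, pixels), "extrinsics" (4x4, takes a point from camera to world coordinates). Camera axes: x right, y down, z forward; pixel columns grow to the right and rows downward; lengths in mm; the calibration is good to about 2 mm. A picture is of the moment at which its call begins. There is no depth.
A pose or a line that the arm cannot do raises env.IKError and nothing moves.
- env.job_done(): hands the job in; it is judged then, once.
Trained networks look in a picture, given as the dict that the camera call returned (one of the last four; its "shot" number tells which), for a name from the list of things; names that differ only in an ending like _2 or _b are one class to them, and where a whole thing is asked for, a point or a joint stands for the part that bears it (a point fixed in the world has none). Each returns a list of dicts, best first, with "conf" (0 to 1); they miss things now and then, are a little off and sometimes report something else, mostly with a low value. They report only what shows in the picture. A call takes as long as a camera call. They do not tell look-alikes from the thing itself.
- env.search_frame(picture, target): "point" ([x, y, z] in mm, in world coordinates, good to about 4 mm: the middle of the surface that is visible of it).
- env.outline_of(picture, target): "mask" (480x640 bool, what is visible of it).
- env.tip_of(picture, target): "point" ([x, y, z] in mm, in world coordinates, good to about 4 mm: a listed point, or the origin of a listed thing).
The state is a dict: "time_s": time; "joint_positions": joint angles; "joint_velocities": joint speeds; "tau": joint torques, N m; "tcp_pos": TCP position; "ee_rot": TCP orientation; "wrist_force": force on the tool from outside, world axes, zero at the start; "torque": the same for the moment, N m; "grip_width": finger opening in mm; "gripper_force": force on a finger pad.
Only numpy, scipy, OpenCV 4.12 (cv2) and the standard library are available. Lean on these libraries where they do the work, as an engineer would, in place of code of your own. Each camera call takes 0.05 s, during which the arm holds its last target. There are 200 camera calls.

## Task

Turn the revolving stand by gently pushing the wooden pegs on its rim with your fingertips until the large iron sphere (the bigger of the two balls on it) stands squarely at the flat brass pointer that lies at the stand's foot. Nothing is gripped or lifted: do not touch the four things in their cups on the stand, and leave everything else on the bench where it is. Leave the stand standing still and take your fingers away.

Things in the scene. Friction and masses are not known exactly. Their poses are not given: they have to be found in the camera images.
- stand: The fixed foot of the revolving stand: dark steel disc 150 mm across and 12 mm high, screwed to the bench, with a flat brass pointer arm (8 mm high, 16 mm wide, then a 34 mm wide end tab) lying on the bench and reaching out along the foot's own -x axis to 210 mm from the turning axis. Origin on the turning axis at bench height, z up. The pointer direction (-x of this body) faces roughly towards the robot, but is turned by up to 0.4 rad either way.
- pointer (a point): Point on top of the brass pointer's end tab, 185 mm from the turning axis, 8 mm above the bench. The large sphere must come onto the line from the turning axis to this point, on this side of the axis.
- hub (a point): Centre of the turning disc's upper face, 60 mm above the bench, on the vertical turning axis; turns with the disc (z up, x towards peg_end). The wooden disc is 200 mm across and 15 mm thick (45 to 60 mm above the bench); four equal brass cups (collars 54 mm across, 6 mm high) stand on it 60 mm from the axis, 90 degrees apart; which thing stands in which cup varies.
- peg_end (a point): Centre of the end knob (22 mm across) of one of six equal turned wooden pegs that stick out level from the disc's rim, 60 degrees apart all round. Peg axes are 52.5 mm above the bench; each peg is a 16 mm thick round bar from the rim (100 mm from the axis) to its knob, centred 165 mm from the axis. This point is on the peg along the disc's +x. Nothing but the bench and, low down, the pointer lies beneath the pegs.
- turntable (a joint): Turning angle of the disc in rad, 0 at the start, growing anticlockwise seen from above. It turns without end either way; its bearing drags with about 0.12 N m (about 1 N at a peg), so it stops almost at once when no longer pushed; disc and load weigh about 1.6 kg.
- sphere_centre (a point): Centre of the large sphere: soft iron, 40 mm in diameter, on a round aluminium foot 45 mm across and 6 mm thick that sits loose (1.5 mm play) in one of the cups; its top is 46 mm above the disc. This is the thing to bring to the pointer.
- ball_centre (a point): Centre of the small iron ball, 23 mm in diameter, on a thin stem and an equal foot in another cup; its top is 46 mm above the disc.
- pin_centre (a point): The bronze gimbal pin, half-way up: a 16 mm thick upright pin with a 24 mm head on an equal foot in another cup, 43 mm high.
- boxcompass_centre (a point): The low brass box compass, half-way up: 42 mm across with a white card, on an equal foot in another cup, 27 mm high.
- chimney_mid (a point): Frosted glass lamp chimney standing on the bench behind the stand, 150 mm high, up to 64 mm across; the point is half-way up. Leave alone.
- mug_mid (a point): White mug standing on the bench behind the stand, 76 mm across, 90 mm high, half-way up. Leave alone.
- jar_mid (a point): Jar, 68 mm across, 85 mm high, at the left side of the bench, half-way up. Leave alone.
- wrench_mid (a point): Steel wrench lying at the right side of the bench. Leave alone.
There are look-alikes about, which are no part of the job. What is shaped like the part that bears sphere_centre but red is not meant.

How it is judged:
By the outcome, as a careful person would: the job done as asked, in the order asked, and still so for the second after the job is handed in, with the robot touching nothing.
It also fails if it takes over 58 s, if anything falls off the work surface, if the arm or the gripper's body presses on something with over 40 N, if the wrist force passes 120 N, or if a joint passes its speed limit or range.

## Working session

There is one attempt and no reset: what is moved stays moved. The work goes in short steps, each a Python script; the robot and the scene stay as the last script left them, time stands still between calls to the robot, and variables do not carry over. Pictures are saved under pics/ and viewed, at most 10 in all, crops included, and the job is handed in when it is done.

```bash
mkdir -p pics; ls; python3 - <<'E'
from rig import env
import cv2
for n in ["top","side"]:
    p=env.camera(n); cv2.imwrite(f"pics/{n}0.png",p["frame"][:,:,::-1])
    for t in ["stand","pointer","hub","peg_end","sphere_centre","ball_centre","pin_centre","boxcompass_centre","chimney_mid","mug_mid","jar_mid"]:
        print(n,t,[(d["point"].round(0).tolist() if hasattr(d["point"],'round') else d["point"],round(d["conf"],2)) for d in env.tip_of(p,t)][:4])
print(env.sense())
E
```

```text
pics
top stand []
top pointer []
top hub [([383.6, -486.2, 5.8], 0.74), ([559.0, -2.0, 62.1], 0.64)]
top peg_end [([719.0, 43.7, 53.4], 0.79)]
top sphere_centre [([399.5, 192.6, 26.5], 0.56), ([545.8, 55.5, 89.9], 0.54)]
top ball_centre [([574.1, -63.2, 92.2], 0.6)]
top pin_centre [([501.3, -16.0, 84.1], 0.52)]
top boxcompass_centre [([622.2, 7.9, 75.8], 0.5)]
top chimney_mid [([755.3, 177.6, 72.7], 0.67)]
top mug_mid [([615.5, -277.8, 45.2], 0.86)]
top jar_mid [([446.3, 530.6, 41.5], 0.63)]
side stand []
side pointer [([389.6, 61.5, 5.2], 0.68), ([608.5, -271.7, 46.2], 0.26)]
side hub [([563.8, -4.0, 60.2], 0.95)]
side peg_end [([720.2, 31.1, 51.9], 0.66)]
side sphere_centre [([400.3, 187.3, 26.4], 0.54), ([566.8, -6.1, 59.8], 0.4)]
side ball_centre [([576.3, -61.5, 93.8], 0.45)]
side pin_centre [([500.6, -20.4, 85.6], 0.65)]
side boxcompass_centre [([616.9, 12.7, 76.2], 0.55)]
side chimney_mid [([754.0, 178.3, 73.6], 0.67)]
side mug_mid [([604.7, -268.6, 43.9], 0.63)]
side jar_mid [([447.4, 530.7, 42.6], 0.84)]
{'time_s': 1.2, 'joint_positions': array([ 1.24429335,  0.31085654,  0.01398813,  1.51149266, -0.00440852,
        1.31921571, -0.02720165]), 'joint_velocities': array([ 0.00101582, -0.00030847,  0.00109415,  0.00016161, -0.00076548,
       -0.00124907,  0.00115771]), 'tau': array([-1.30249919e-05, -3.79818678e+01,  1.45883826e-01, -2.30860877e+01,
        1.22403368e-02,  2.07405610e-03, -1.98930383e-05]), 'tcp_pos': array([ 154.57408019, -527.83621278,  404.73064852]), 'ee_rot': array([2.96066436e-05, 9.89872112e-01, 1.41961972e-01, 6.69072913e-07]), 'wrist_force': array([-0.53318802,  0.25649836,  0.59730265]), 'torque': array([ 0.01381776,  0.03539366, -0.06466962]), 'gripper_force': 0.0, 'grip_width': 85.34273105834795}
```

View pics/top0.png

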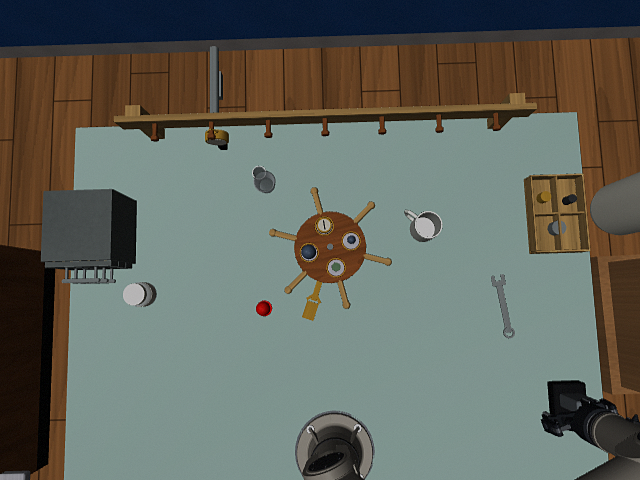

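View pics/side0.png

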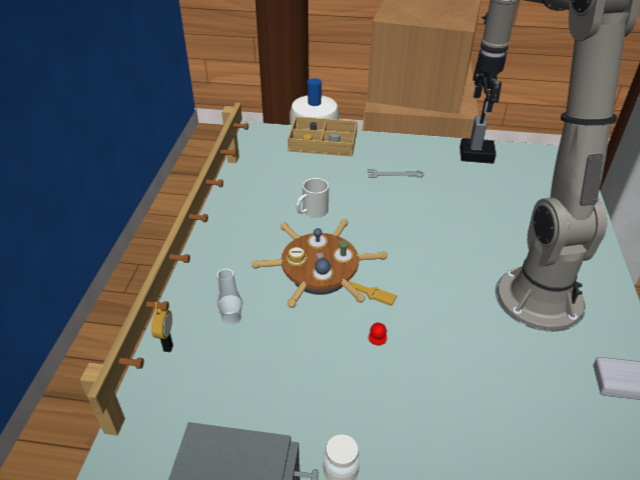

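The sphere candidates in the top view are the dark sphere on the stand at (309,252) and the red ball on the bench at (264,308). The dark one is meant: it is iron-coloured and sits in a cup. The small ball is at (351,240). The brass tab is near (311,305). Next I'll take precise measurements and an enlarged crop.

```bash
cat > h.py <<'E'
from rig import env
import numpy as np, cv2
def K(p):
    h,w=p["frame"].shape[:2]; f=h/2/np.tan(np.radians(p["fovy"])/2)
    return np.array([[f,0,p["cx"]],[0,f,p["cy"]],[0,0,1]])
def ray(p,uv,z):
    E=np.array(p["extrinsics"]); d=E[:3,:3]@np.linalg.solve(K(p),[uv[0],uv[1],1]); o=E[:3,3]
    return o+d*(z-o[2])/d[2]
def proj(p,X):
    E=np.array(p["extrinsics"]); c=E[:3,:3].T@(np.asarray(X,float)-E[:3,3]); q=K(p)@c; return q[:2]/q[2]
def cen(m):
    v,u=np.nonzero(m); return np.array([u.mean(),v.mean()])
def deg(v): return np.degrees(np.arctan2(v[1],v[0]))%360
E
python3 - <<'E'
from h import *
for n in ["top","side"]:
    p=env.camera(n); hub=np.array([561.,-3,60])
    for t,z in [("sphere_centre",86),("hub",52),("ball_centre",94),("pin_centre",84),("boxcompass_centre",80),("stand",8)]:
        for d in env.outline_of(p,t)[:3]:
            c=cen(d["mask"]); print(n,t,round(d["conf"],2),d["mask"].sum(),c.round(1),ray(p,c,z).round(1))
    f=p["frame"]; hsv=cv2.cvtColor(f,cv2.COLOR_RGB2HSV)
    t=proj(p,[390,61,8]); print(n,t, f[int(t[1]),int(t[0])],hsv[int(t[1]),int(t[0])])
    print("hub px",proj(p,hub))
    if n=="top": cv2.imwrite("pics/crop0.png",cv2.resize(f[180:330,230:430,::-1],None,fx=4,fy=4,interpolation=cv2.INTER_CUBIC))
    np.savez(f"{n}.npz",frame=f,extrinsics=p["extrinsics"],fovy=p["fovy"],cx=p["cx"],cy=p["cy"])
print(env.sense()["time_s"])
E
```

```text
top sphere_centre 0.73 194 [308.7 251.9] [544.4  53.6  86. ]
top sphere_centre 0.58 177 [263.9 308.1] [396.9 176.9  86. ]
top hub 0.89 4530 [329.3 248.3] [555.9  -2.3  52. ]
top ball_centre 0.66 201 [350.4 240.7] [570.9 -60.1  94. ]
top pin_centre 0.51 189 [335.4 267.1] [501.2 -17.5  84. ]
top boxcompass_centre 0.59 205 [323.5 225.5] [616.3  11.5  80. ]
top stand 0.84 357 [312.1 302.8] [406.2  51.1   8. ]
top stand 0.72 4243 [329.6 247.6] [562.1  -3.1   8. ]
top stand 0.23 491 [262.8 179.3] [768.4 186.8   8. ]
top [308.71621739 308.64810066] [143 107  34] [ 20 194 143]
hub px [329.45068074 246.15743957]
side sphere_centre 0.76 357 [377.2 333.9] [399.  249.4  86. ]
side hub 0.92 3487 [318.9 262.8] [562.    8.6  52. ]
side ball_centre 0.63 214 [316.7 238.6] [574.2 -36.2  94. ]
side pin_centre 0.66 213 [342.3 251.1] [504.5  -9.4  84. ]
side pin_centre 0.36 1104 [227.7 297.6] [751.6 189.9  84. ]
side pin_centre 0.17 1469 [340.7 458.3] [445.5 549.6  84. ]
side boxcompass_centre 0.48 222 [295.8 255.7] [619.5  20.5  80. ]
side stand 0.75 663 [359.7 292.5] [450.5  55.6   8. ]
side [383.52945676 296.59449157] [187 149  58] [ 21 176 187]
hub px [319.89668313 257.50951919]
1.9
```

View pics/crop0.png

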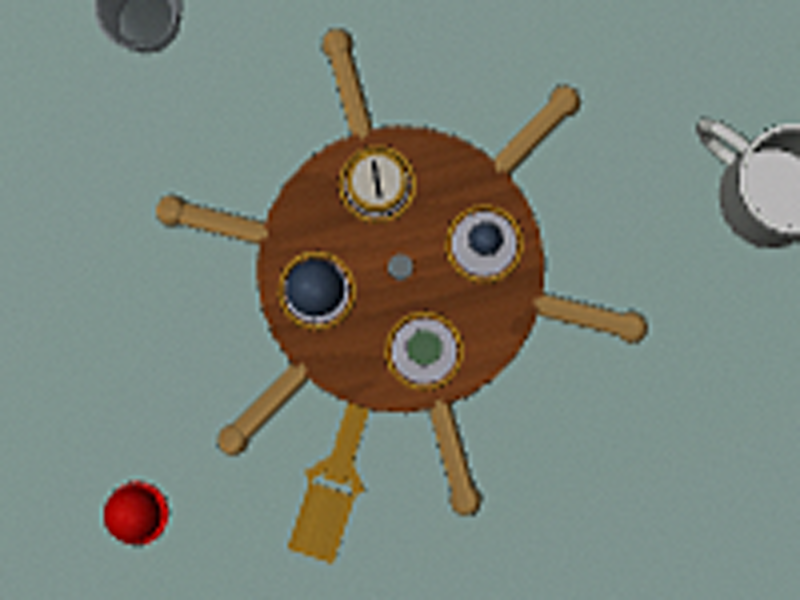

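The crop confirms it: the large dark sphere is at crop (316,287), the small ball at (486,240), and the red look-alike is off the stand at (136,514). Next I'll fit the axis, the peg phase and the pointer angle.

```bash
cat >> h.py <<'E'
from scipy.optimize import least_squares
def pegfit(p,ends):
    P=np.array([ray(p,e,52.5)[:2] for e in ends])
    def r(q):
        a=q[2]+np.round((np.arctan2(P[:,1]-q[1],P[:,0]-q[0])-q[2])/(np.pi/3))*np.pi/3
        return (P-q[:2]-165*np.c_[np.cos(a),np.sin(a)]).ravel()
    s=least_squares(r,[560,-3,np.radians(16)]); return s.x,s.fun
def brass(p,hub):
    hsv=cv2.cvtColor(p["frame"],cv2.COLOR_RGB2HSV)
    m=cv2.inRange(hsv,(16,150,70),(26,255,255)); v,u=np.nonzero(m)
    X=np.array([ray(p,q,8)[:2] for q in zip(u,v)]); d=np.hypot(*(X-hub).T)
    return X[(d>120)&(d<215)&(X[:,0]<hub[0])]
E
python3 - <<'E'
from h import *
p=dict(np.load("top.npz"))
c=np.array([(338,42),(565,100),(632,326),(465,502),(232,440),(170,210)])
x,f=pegfit(p,c/4-.375+[230,180]); print(x[:2],np.degrees(x[2]),f.round(1))
for n in ["top","side"]:
    p=dict(np.load(n+".npz")); B=brass(p,x[:2]); d=B-x[:2]; r=np.hypot(*d.T); t=r>150
    # exclude peg-coloured outliers by angle
    a=np.degrees(np.arctan2(d[:,1],d[:,0]))%360; k=abs(a-159.5)<12
    print(n,k.sum(),r[k].max(),deg(d[k].mean(0)),deg(d[k&t].mean(0)),deg(d[k&~t].mean(0)),np.ptp(a[k]))
p=dict(np.load("top.npz"))
from itertools import product
for uv,z in [((308.7,251.9),86),((350.4,240.7),94),((400/4+229.6,266/4+179.6),62)]:
    q=ray(p,uv,z)[:2]-x[:2]; print(q,np.hypot(*q),deg(q))
for cc,z in [((316,290),66),((484,244),66),((424,350),66),((376,185),66)]:
    q=ray(p,np.array(cc)/4-.375+[230,180],z)[:2]-x[:2]; print("collar",q,np.hypot(*q),deg(q))
E
```

```text
[560.21428153  -3.52190969] 14.012913319834947 [ 1.5 -0.6  0.7 -0.3  0.7 -0.7 -2.1  0.  -0.9  0.5  0.1  1.1]
top 302 209.83258774528795 160.66861841048643 160.67708635937765 160.63142443866198 14.68081596069996
side 307 209.01747967129947 159.36187814506508 159.3704857547416 159.3261017073918 15.76218750048821
[-15.84024878  57.06629771] 59.22394630646243 105.5133907488299
[ 10.53919122 -56.57579013] 57.5490623795142 280.5523611860248
[0.73253761 0.09526274] 0.7387058589577916 7.409438841541555
collar [-14.66285773  58.25151708] 60.06861608876562 104.12875953542236
collar [ 13.82294113 -58.29291789] 59.90941476590007 283.34009484153194
collar [-58.02673638 -14.79935443] 59.88424689804602 194.30790359862493
collar [57.05392001 15.02927791] 59.000245619440975 14.757732939192836
```

```bash
cat >> h.py <<'E'
from scipy.spatial.transform import Rotation as Ro
HUB=np.array([560.2,-3.5]); R=136.; ZT=213.
def pose(a,z=ZT,r=R,yaw=None):   # a deg: tool at angle a about hub, tool y radial inward
    t=np.radians(a); y=-np.array([np.cos(t),np.sin(t),0]); zz=np.array([0,0,-1.]); x=np.cross(y,zz)
    q=Ro.from_matrix(np.c_[x,y,zz]).as_quat()
    return [*(HUB+r*np.array([np.cos(t),np.sin(t)])),z],[q[3],*q[:3]]
def arc(a0,a1,step=6,speed=50):
    n=max(1,int(np.ceil(abs(a1-a0)/step)))
    for a in np.linspace(a0,a1,n+1)[1:]:
        env.movel(*pose(a),max_speed=speed); s=env.sense()
        print(round(a,1),s["wrist_force"].round(1),round(s["time_s"],2))
E
python3 - <<'E'
from h import *
for a in (171,200,238,246): print(a,env.solve_ik(*pose(a)))
env.move_gripper(0,20)
env.move_to(*pose(171,330))
env.movel(*pose(171),max_speed=150); s=env.sense(); print(s["time_s"],s["tcp_pos"],s["wrist_force"],s["grip_width"])
p=env.camera("side"); cv2.imwrite("pics/side1.png",p["frame"][170:370,200:460,::-1])
E
```

```text
171 [ 0.60615473  0.4110831  -0.83432597  2.05808064  0.40829853  0.84144925
 -0.62250891]
200 [ 0.61180576  0.37547973 -0.64480262  2.04009464  0.30619887  0.8200921
  0.1379814 ]
238 [ 0.67464945  0.49009946 -0.60957829  1.86815102  0.3534307   0.89245909
  0.90728155]
246 [ 0.6661638   0.52008217 -0.59851927  1.81879386  0.36151875  0.91345603
  1.05665395]
5.8 [426.46087838  17.85473706 213.66091796] [-0.54834328  0.20565649  0.48836959] -0.05140621321943443
```

View pics/side1.png

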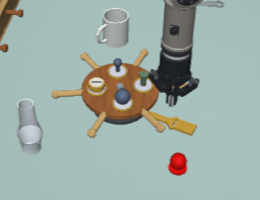

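The closed fingers, at crop (170,102), stand free in the gap before the near peg, above the pointer. I'll push most of the way now.

```bash
python3 - <<'E'
from h import *
arc(171,236,step=6.5,speed=50)
env.hold(.2)
for n in ["top","side"]:
    p=env.camera(n); 
    for d in env.outline_of(p,"sphere_centre")[:3]:
        c=cen(d["mask"]); q=ray(p,c,86)[:2]-HUB; print(n,round(d["conf"],2),d["mask"].sum(),c.round(1),q,np.hypot(*q),deg(q))
    np.savez(f"{n}.npz",frame=p["frame"],extrinsics=p["extrinsics"],fovy=p["fovy"],cx=p["cx"],cy=p["cy"])
    if n=="top": cv2.imwrite("pics/crop1.png",cv2.resize(p["frame"][180:330,230:430,::-1],None,fx=4,fy=4,interpolation=cv2.INTER_CUBIC))
E
```

```text
177.5 [ 0.  -1.   0.9] 6.31
184.0 [0.6 0.  0.5] 6.77
190.5 [-0.3 -0.3 -0.1] 7.22
197.0 [0.2 0.5 0.4] 7.68
203.5 [-0.1 -0.3  0.1] 8.14
210.0 [-0.2 -0.  -0.2] 8.6
216.5 [ 0.3  0.2 -0.7] 9.06
223.0 [ 0.2 -0.  -0.7] 9.52
229.5 [-0.3  0.6  0.2] 9.97
236.0 [ 0.9  0.4 -0. ] 10.43
top 0.63 171 [263.5 308. ] [-163.0198713   181.49564767] 243.95931743361163 131.9302662096354
side 0.83 380 [376.8 333.7] [-160.21697374  252.54740182] 299.08137495087584 122.39118769639154
side 0.72 286 [339.3 261.5] [-52.6750496   35.27585559] 63.39595285104778 146.19024915154006
```

View pics/crop1.png

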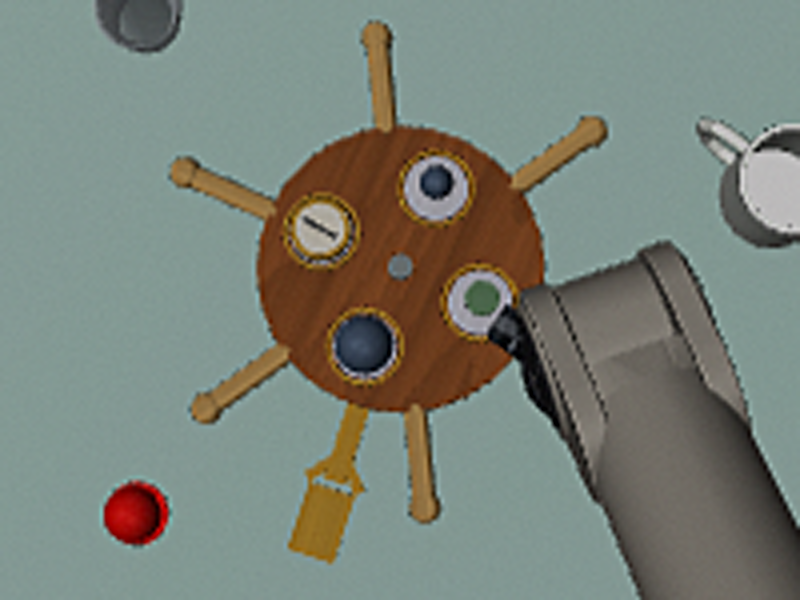

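The disc has turned about 50° and the sphere is now at crop (363,343), just short of the pointer line. I'll fit the pegs again to get the remaining angle.

```bash
cat > meas.py <<'E'
from h import *
def meas(p,ends,sph,col):
    U=lambda c:np.array(c,float)/4-.375+[230,180]
    x,f=pegfit(p,U(ends)); a=np.degrees(x[2])%60; print("axis",x[:2].round(1),"phase",round(a,2),"res",abs(f).max().round(1))
    for n,c,z in [("sphere",sph,86),("collar",col,66)]:
        q=ray(p,U(c),z)[:2]-HUB; print(n,np.hypot(*q).round(1),deg(q).round(2))
    B=brass(p,HUB)-HUB; an=np.degrees(np.arctan2(B[:,1],B[:,0]))%360; r=np.hypot(*B.T)
    k=(abs(an-160)<9)&(r>135)
    print("pointer",deg(B[k].mean(0)))
E
python3 - <<'E'
from meas import *
meas(dict(np.load("top.npz")),[(375,36),(594,130),(424,510),(205,408),(184,171)],(363,343),(366,346))
E
```

```text
axis [560.1  -3.2] phase 4.11 res 2.2
sphere 59.4 153.67
collar 59.6 155.36
pointer 160.6769591033544
```

```bash
python3 - <<'E'
from h import *
arc(236,242.5,step=3.3,speed=25); env.hold(.2)
arc(242.5,232,step=11,speed=60)   # back off the peg
env.movel(*pose(232,330)); 
env.move_to([300,-400,380],pose(232)[1]); env.hold(.3)
for n in ["top","side"]:
    p=env.camera(n)
    for d in env.outline_of(p,"sphere_centre")[:3]:
        c=cen(d["mask"]); q=ray(p,c,86)[:2]-HUB; print(n,round(d["conf"],2),d["mask"].sum(),c.round(1),np.hypot(*q),deg(q))
    np.savez(f"{n}.npz",frame=p["frame"],extrinsics=p["extrinsics"],fovy=p["fovy"],cx=p["cx"],cy=p["cy"])
    if n=="top": cv2.imwrite("pics/crop2.png",cv2.resize(p["frame"][180:330,230:430,::-1],None,fx=4,fy=4,interpolation=cv2.INTER_CUBIC))
print(env.sense()["time_s"])
E
```

```text
239.2 [ 0.4  0.7 -0.1] 11.29
242.5 [ 0.2 -0.4 -0.2] 11.75
232.0 [-1.4 -0.7 -0.3] 12.52
top 0.73 194 [263.  307.1] 243.53494374030987 131.31217184367983
top 0.61 209 [323.1 266.7] 60.10361796541437 161.45188411230433
side 0.7 249 [340.5 260.1] 62.601305294492434 151.56022735124267
side 0.6 323 [377.3 334.2] 300.560022534835 122.47020187391068
15.2417
```

View pics/crop2.png

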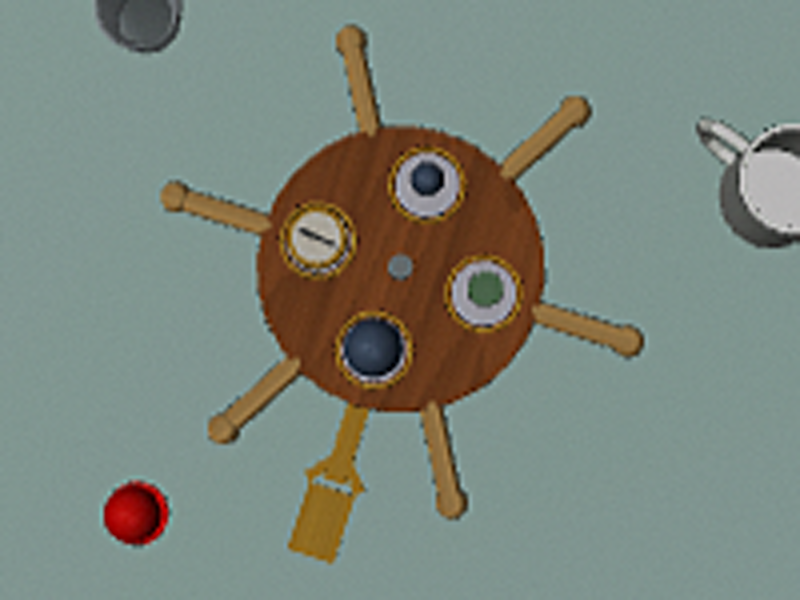

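The sphere is now at crop (373,347), with the axis at (400,266) and the tab at (325,522). Next I'll measure how square it is.

```bash
python3 - <<'E'
from meas import *
p=dict(np.load("top.npz"))
meas(p,[(351,38),(576,109),(629,342),(452,503),(222,430),(174,196)],(373,347),(374,350))
# dark sphere blob by colour
for n in ["top","side"]:
    p=dict(np.load(n+".npz")); f=p["frame"].astype(int); c=proj(p,[*(HUB+60*np.array([np.cos(2.8),np.sin(2.8)])),86])
    m=((f[:,:,2]>f[:,:,0]+8)&(f.sum(2)<260)).astype(np.uint8); k,l,st,ce=cv2.connectedComponentsWithStats(m)
    i=1+np.argmin(np.hypot(*(ce[1:]-c).T)); q=ray(p,ce[i],86)[:2]-HUB
    print(n,c.round(1),ce[i].round(1),st[i],np.hypot(*q).round(1),deg(q).round(2))
E
```

```text
axis [560.4  -3.8] phase 10.59 res 1.8
sphere 59.5 160.69
collar 60.3 161.19
pointer 160.6678844629839
top [322.7 266.5] [322.9 266.5] [316 260  15  14 163] 59.7 160.85
side [341.6 257.5] [340.8 259.4] [334 251  14  14  77] 61.8 153.6
```

The peg phase (cup at 160.6°), the sphere (160.7–160.9°) and the pointer (160.7°) agree within half a degree, and the arm is clear. The side-camera sphere readings come from partial or foot-inclusive masks and have shown the same bias throughout, so I discount them. Handing in.

```bash
python3 -c "
from rig import env
print(env.job_done())"
```

```text
the job is handed in; nothing more can be done
None
```

The large iron sphere is at the brass pointer, within about 0.5° by the top camera; the stand is still, the fingers are clear, and the job was handed in at about 15 s.

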